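# Secure the pull link on the load stand with a hitch pin

## Task

Take the hitch pin out of its rack and push it through the cross hole near the free end of the load stand's square bar until its shoulder sits fully home on the bar, then swing its sprung wire loop over the end of the bar until it snaps shut beneath, and let go. The bar has been clamped anew, so feel for the exact place of the hole. Do not disturb the oil bottle or the two round weights.

Things in the scene. Friction and masses are not known exactly. Their poses are not given: they have to be found in the camera images.
- pin_grip (a point): Centre of the square grey grip (22 x 22 mm, faces along the pin's x and y, 40 mm long) of the steel hitch pin, 100 mm long, about 210 g, standing tip down in the rack. Axes are the pin's: z from tip to grip, so it is pushed in along its own -z. Hinge stubs stand out 28 mm either side along the pin's x, 27 mm below this point; the wire loop starts open, pointing to the pin's -y.
- pin_seat (a point): Centre of the underside of the pin's round shoulder (25 mm diameter, 14 mm long, just below the grip), 34 mm below the grip centre; it comes to rest on the bar's upper face. Below it is the round shank, 12 mm diameter, 46 mm long.
- pin_tip (a point): End of the shank, 46 mm below pin_seat and 80 mm below the grip centre: the last 7 mm taper to a flat 8 mm tip.
- loop (a joint): Angle of the wire loop, rad, about the pin's x axis through the shoulder, 7 mm above pin_seat. 0 = open, square to the pin along its -y; 1.4 = shut, folded down beside the tip (positive turns from the pin's -y to its -z). A spring flips it over centre at 0.7: below, it is urged open; above, it snaps shut. Peak about 2 N at the cross wire.
- loop_bar (a point): Middle of the loop's cross wire, 60 mm from the hinge line. Wire 6 mm thick, legs 40 mm apart inside, corners cut off (cross wire straight for 26 mm). The legs straddle the 32 mm bar and the cross wire passes round the bar's end, so it can shut only if it points to the bar's free end (pin's y along the head's y). Shut, it lies below the bar beside the pin's tip.
- head: Drum-shaped head of the fixed load stand, 82 mm diameter, holding a square steel bar 100 mm above the bench. Origin: on the bar's axis at the drum's front face. y runs along the bar into the drum (free end towards -y). z is the cross hole's axis, leaning 35 degrees from vertical towards the robot, pointing up out of the hole: the pin goes in along -z. x is square to both.
- hole_mid (a point): On the head, same axes: middle of the range where the cross hole's mouth may lie, on the bar's upper face. The bar (32 x 32 mm, faces square to x and z) is clamped at an unmeasured place each time: the hole's centre is at this x, up to 9 mm either way along y, and the bar does not shift in the work.
- hole_mid_under (a point): On the head: point opposite hole_mid on the bar's under face. The through hole is 13.6 mm wide with 1.5 mm chamfers; the bar ends 16 mm beyond its centre; a link with an eye of 52 mm diameter sits on the bar 23 to 35 mm from its centre on the drum's side. The pin's tip stands 14 mm out here when home.
- rack: Fixed aluminium block 56 x 96 x 50 mm with two upright through holes (14 mm wide) 24 mm either side of its middle along its y; the pin stands in the one at -y, shoulder on the block's top, the other is empty. Origin: centre of its underside.
- oil_bottle: Bystander: plastic oil bottle, 65 mm wide and 170 mm tall; origin at the centre of its underside.
- big_weight: Bystander: slotted round disc weight lying flat, 107 mm diameter, 11 mm high; origin at the centre of its underside.
- small_weight: Bystander: slotted round disc weight lying flat, 82 mm diameter, 12 mm high; origin at the centre of its underside.
Mind the look-alikes: they are no part of the job. What is shaped like the part that bears pin_grip but yellow is not meant.

How it is judged:
On the way, in this order (a step that is already met when the one before it is completed fails the run):
1. the pin is pushed home in the cross hole with its loop still open (x of pin_seat in the frame of head between -0.005 and 0.005 m and y of pin_seat in the frame of head between -0.101 and -0.075 m and z of pin_seat in the frame of head below 0.0195 m and angle between the z axis of pin_grip and the z axis of head, either way round below 0.14 rad and value of joint loop below 0.5 rad), for 0.1 s.
2. the loop is swung over the bar's end and snapped shut (x of pin_seat in the frame of head between -0.005 and 0.005 m and y of pin_seat in the frame of head between -0.101 and -0.075 m and z of pin_seat in the frame of head below 0.0195 m and angle between the z axis of pin_grip and the z axis of head, either way round below 0.14 rad and value of joint loop above 1.15 rad and z of loop_bar in the frame of head below -0.02 m), for 0.2 s.
At the end, for the whole second after the job is handed in: The hitch pin is in the bar's cross hole with its shoulder within 3.5 mm of the bar's upper face, on the bar's centre line within 5 mm and in line with the hole within 8 degrees; the loop is shut (joint beyond 1.15 rad) with its cross wire below the bar and at rest (all of step 2 and velocity of joint loop below 0.1 rad/s); the robot touches nothing.
It fails at once if a bystander (oil bottle or round weight) is moved by more than 20 mm (distance of any of oil_bottle, big_weight, small_weight from where it was at the start of the episode above 0.02 m).
It fails at once if the oil bottle is tipped (angle between oil_bottle's own z axis and vertical above 0.3 rad).
It also fails if it takes over 54 s, if anything falls off the work surface, if the arm or the gripper's body presses on something with over 40 N, if the wrist force passes 120 N, or if a joint passes its speed limit or range.

## Robot

A 6-joint arm with a two-finger parallel gripper is mounted at the origin on a cart in front of the work surface, level with it; the furniture and walls round the work are solid. World frame = base frame: x ahead of the robot, y to its left, z up, the work surface at z = 0. Lengths are in m, angles in rad, forces in N, time in s.
With the tool pointing down it reaches from about 0.2 to 0.875 m from the base axis. Payload 3.4 kg.
Tool frame: the origin (TCP) lies at the very end of the fingers, on their centre line; the grasp point (between the pads) lies 19 mm behind it; z points along the fingers, x is the direction in which the jaws open and shut, and the axes are right-handed (so a half turn about z gives the same grasp; the last joint's range is limited). The gripper opens to 94 mm and grips with 3 to 60 N. Pads are 16 mm wide; open, the fingers measure 119 mm over their backs; the gripper's body (75 mm by 177 mm) begins 78 mm behind the grasp point.
Start: joints at [1.027, 0.276, 1.505, -0, 1.361, -0.121], TCP at [0.236, 0.524, 0.205] pointing down, gripper open.
Joint ranges: [-2.89, 2.89], [-0.75, 2.08], [0.22, 2.7], [-1.18, 4.32], [0.11, 2.71], [-2.7, 2.7]. Speed limits (rad/s): [2.57, 2.57, 3.14, 3.14, 3.14, 3.14].

## Interface

Orientations are given as a rotation vector (axis times angle).
In Python, from bench import ctrl, eyes gives the robot as it stands. The module is installed in compiled form; this text tells all that it offers.
- The arm moves only by the tool play_rows, never from a script. Its argument "motion" is text: rows parted by semicolons, each of 7 numbers parted by spaces: the shift along the tool's x, y, z in mm, then the turn, a rotation vector about the tool's x, y, z in rad, then the opening, from 0 (shut) to 1 (fully open). A call has 1 to 12 rows; each row is the pose to reach, as a shift and turn from the pose commanded when the call began, along the tool's axes at that moment; what a row does not reach only later rows make up. A row lasts 1/8 s, in which the tool goes at most 62.5 mm and 10.7 degrees, less where a joint would pass 70% of its speed; a pose out of reach is approached as far as the arm can. A call with a gripper value outside its range is refused whole. The fingers move at their own pace and stop on an object; the grip force is fixed at half the most. Time passes only in rows, so rows that repeat a pose let the fingers close. It gives the time, the measured TCP pose, the force and the opening at its end, in the units of the state.
- ctrl.read_state(): the state, without advancing time (a new reading comes with each control period).
- eyes.snapshot(name): name is "side" or "top" or "wrist"; returns the picture (384x512x3 uint8, red, green, blue); there is no depth.
- eyes.camera_params(name): a dict with "K" (3x3 intrinsics, pixels), "position" and "attitude" of the camera in the world. Camera axes: x right, y down, z forward; pixel columns grow to the right and rows downward; lengths in m; the calibration is good to about 2 mm. The wrist camera is an equidistant fisheye: a pixel r from the principal point sees the ray r / f radians off the axis. A picture is of the moment at which its call begins: read the wrist's pose just before it. camera_params takes no time and is no camera call; for the wrist camera it gives the pose at the moment of the call.
- ctrl.hand_in(): hands the job in, once; it reports no verdict.
The state is a dict: "time_s": time; "qpos": joint angles; "dq": joint speeds; "joint_torque": joint torques, N m; "ee_pos": TCP position; "tool_rot": TCP orientation; "ft_force": force on the tool from outside, world axes, zero at the start; "ft_torque": the same for the moment, N m; "gripper_width": finger opening in m.
Only numpy, scipy, OpenCV 4.12 (cv2) and the standard library are available. Lean on these libraries where they do the work, as an engineer would, in place of code of your own. Each camera call takes 0.05 s, during which the arm holds its last target.

## Working session

There is one attempt and no reset: what is moved stays moved. The work goes in short steps, Python scripts to look and compute and a tool call to move; the robot and the scene stay as the last step left them, time stands still between calls to the robot, and variables do not carry over. Pictures are saved under pics/ and viewed, and the job is handed in when it is done.

Besides the shell and the picture viewer there is one more tool, called after ">>>" as name(argument=value, ...) on one line, values as JSON. play_rows: Moves the arm, as the interface text tells. Its arguments: {"type":"object","properties":{"motion":{"type":"string"}},"required":["motion"]}

```bash
mkdir -p pics
cat > h.py <<'E'
import numpy as np, cv2
from scipy.spatial.transform import Rotation as R
from bench import ctrl, eyes
def snap(n,f):
    im=eyes.snapshot(n); cv2.imwrite('pics/'+f,im[:,:,::-1]); return im
E
python3 - <<'E'
from h import *
s=ctrl.read_state(); print(s)
for n in ('side','top','wrist'):
    p=eyes.camera_params(n); print(n,p)
    snap(n,n+'0.png')
E
```

```text
{'time_s': 0.0, 'qpos': array([ 1.02696963e+00,  2.76590845e-01,  1.50609499e+00, -3.85654794e-05,
        1.36071788e+00, -1.20980169e-01]), 'dq': array([ 0.00169494, -0.00162858, -0.00070152,  0.00136436,  0.00040771,
       -0.00073035]), 'joint_torque': array([ 1.27243402e-04, -4.04596317e+01, -2.37225598e+01,  7.02369050e-02,
        3.45399755e-02, -1.10487733e-04]), 'ee_pos': array([0.23566967, 0.52386646, 0.20462233]), 'tool_rot': array([ 2.63744855e+00,  1.70536522e+00, -2.53129478e-03]), 'ft_force': array([ 0.62388427, -0.13600739,  0.22280071]), 'ft_torque': array([ 0.00528835, -0.01076795, -0.07359903]), 'gripper_width': 0.09363690138634463}
side {'K': array([[366.69344689,   0.        , 261.5292331 ],
       [  0.        , 366.69344689, 192.39204601],
       [  0.        ,   0.        ,   1.        ]]), 'position': array([0.49503363, 0.73985455, 0.64223256]), 'attitude': array([-0.18324043,  2.73798242, -1.42295629])}
top {'K': array([[417.98281466,   0.        , 257.69137788],
       [  0.        , 417.98281466, 191.46747099],
       [  0.        ,   0.        ,   1.        ]]), 'position': array([0.39938952, 0.00629781, 1.29275102]), 'attitude': array([-2.15305148,  2.17157748, -0.18321375])}
wrist {'K': array([[297.31863964,   0.        , 257.10740557],
       [  0.        , 297.31863964, 192.50300031],
       [  0.        ,   0.        ,   1.        ]]), 'position': array([0.17556191, 0.55300078, 0.38477936]), 'attitude': array([2.46709216, 1.59594778, 0.18647836])}
```

View pics/side0.png

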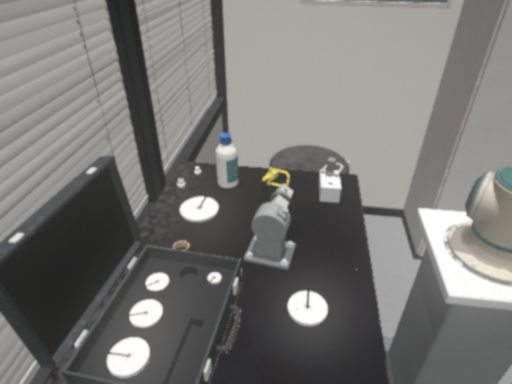

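View pics/top0.png

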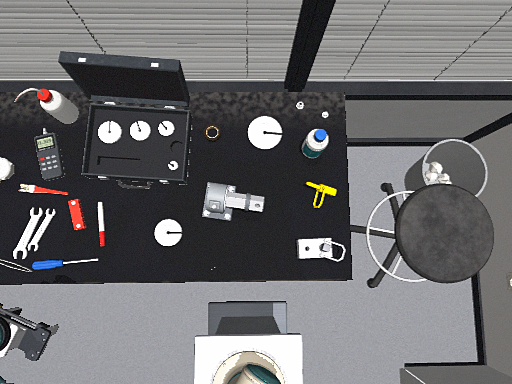

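View pics/wrist0.png

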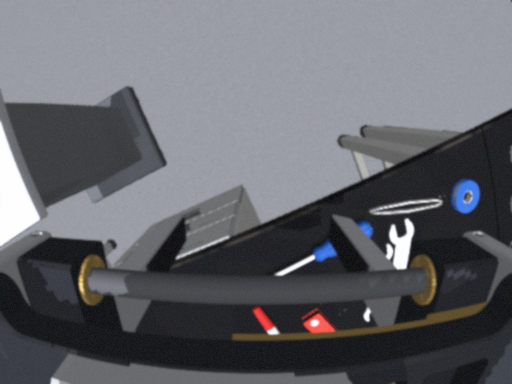

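Run:
```python
import cv2
t=cv2.imread('pics/top0.png'); cv2.imwrite('pics/t0z.png',cv2.resize(t[110:290,150:360],None,fx=3.6,fy=3.3,interpolation=cv2.INTER_CUBIC) if 0 else cv2.resize(t[120:280,150:360],None,fx=3.8,fy=3.8,interpolation=cv2.INTER_CUBIC)[:600,:798])
s=cv2.imread('pics/side0.png'); cv2.imwrite('pics/s0z.png',cv2.resize(s[120:280,170:370],None,fx=3.75,fy=3.75,interpolation=cv2.INTER_CUBIC))
```

```text
(no output)
```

View pics/t0z.png

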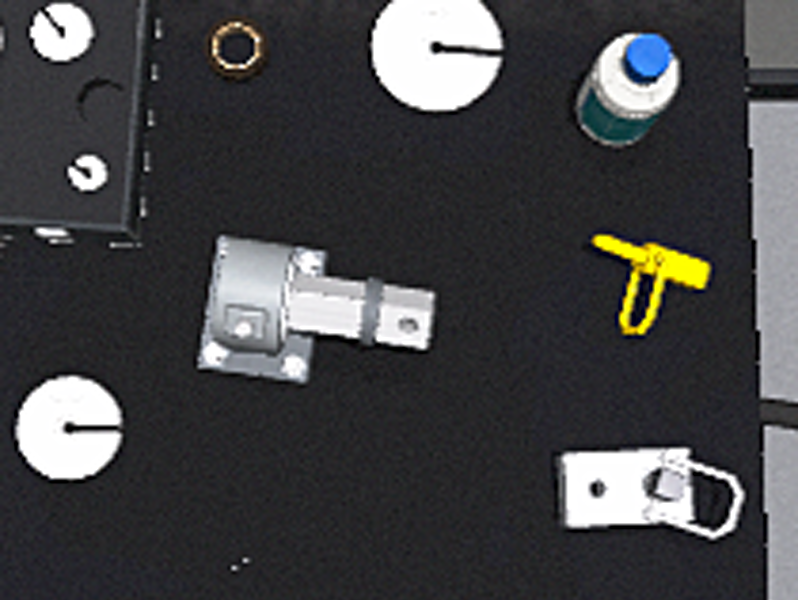

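View pics/s0z.png

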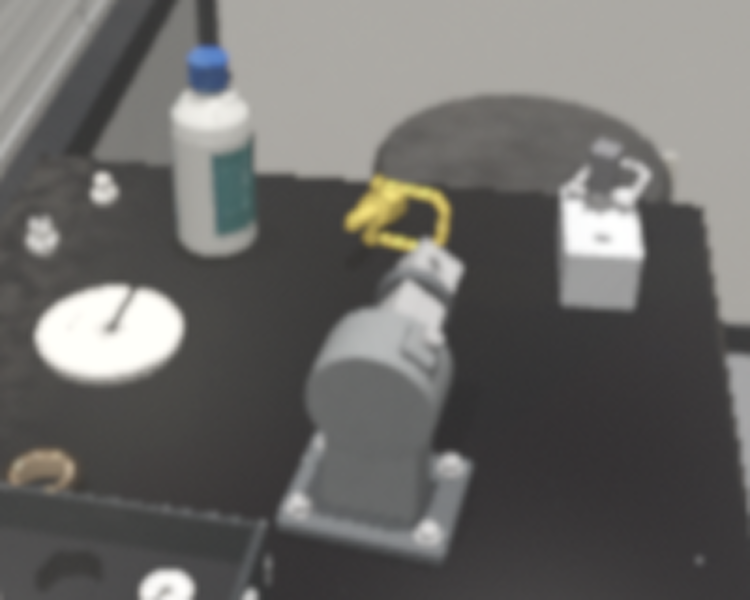

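```bash
cat >> h.py <<'E'
def ray(n,u,v,p=None):
    p=p or eyes.camera_params(n); K=p['K']; x=(u-K[0,2])/K[0,0]; y=(v-K[1,2])/K[1,1]
    if n=='wrist':
        r=np.hypot(x,y); d=np.array([x/r*np.sin(r),y/r*np.sin(r),np.cos(r)]) if r>1e-9 else np.array([0,0,1.])
    else: d=np.array([x,y,1.])
    return p['position'],R.from_rotvec(p['attitude']).apply(d/np.linalg.norm(d))
def onz(n,u,v,z,p=None):
    o,d=ray(n,u,v,p); return o+d*(z-o[2])/d[2]
def tri(rays):
    A=0;b=0
    for o,d in rays:
        M=np.eye(3)-np.outer(d,d);A=A+M;b=b+M@o
    x=np.linalg.solve(A,b); return x,[np.linalg.norm((np.eye(3)-np.outer(d,d))@(x-o)) for o,d in rays]
def proj(n,X,p=None):
    p=p or eyes.camera_params(n); c=R.from_rotvec(p['attitude']).inv().apply(np.array(X)-p['position']);K=p['K']
    if n=='wrist':
        r=np.hypot(c[0],c[1]);t=np.arctan2(r,c[2]);return K[0,2]+K[0,0]*t*c[0]/r,K[1,2]+K[1,1]*t*c[1]/r
    return K[0,2]+K[0,0]*c[0]/c[2],K[1,2]+K[1,1]*c[1]/c[2]
E
python3 - <<'E'
from h import *
z=lambda u,v:(150+u/3.8,120+v/3.8)
sz=lambda u,v:(170+u/3.75,120+v/3.75)
o=lambda u,v,h:print((u,v),onz('top',*z(u,v),h).round(4))
o(669,482,.104); o(598,489,.05)
for c in [(565,457),(557,527),(691,449),(694,522)]: o(*c,.05)
o(740,495,.057);o(712,537,.057)
print('hole approx'); o(408,324,.113)
print(tri([ray('top',*z(669,482)),ray('side',*sz(607,145))]))
print(tri([ray('top',*z(408,324)),ray('side',*sz(435,262))]))
for c in [(433,290),(428,350),(290,274),(287,332)]: o(*c,.11)
E
```

```text
(669, 482) [ 0.4069 -0.2216  0.104 ]
(598, 489) [ 0.4024 -0.1763  0.05  ]
(565, 457) [ 0.4274 -0.1511  0.05  ]
(557, 527) [ 0.3736 -0.1436  0.05  ]
(691, 449) [ 0.4326 -0.2501  0.05  ]
(694, 522) [ 0.3762 -0.2505  0.05  ]
(740, 495) [ 0.3966 -0.2856  0.057 ]
(712, 537) [ 0.3648 -0.2626  0.057 ]
hole approx
(408, 324) [ 0.5258 -0.0279  0.113 ]
(array([ 0.40583475, -0.22158248,  0.10365899]), [np.float64(0.0010669229983946416), np.float64(0.00106692299839456)])
(array([ 0.5261177 , -0.02793436,  0.11242749]), [np.float64(0.00023312221170821652), np.float64(0.0002331222117081545)])
(433, 290) [ 0.5517 -0.0471  0.11  ]
(428, 350) [ 0.5065 -0.0427  0.11  ]
(290, 274) [0.5645 0.0602 0.11  ]
(287, 332) [0.5208 0.0624 0.11  ]
```

```bash
cat >> h.py <<'E'
def down(yaw): # tool x at yaw, z down
    c,s=np.cos(yaw),np.sin(yaw); return np.array([[c,s,0],[s,-c,0],[0,0,-1.]])
def goto(p,M):
    s=ctrl.read_state(); M0=R.from_rotvec(s['tool_rot']).as_matrix()
    d=M0.T@(np.array(p)-s['ee_pos'])*1000; r=R.from_matrix(M0.T@M).as_rotvec()
    print('t',s['time_s'],'shift mm',d.round(1),'turn',r.round(3),'|d|',np.linalg.norm(d).round(1),'deg',np.degrees(np.linalg.norm(r)).round(1))
E
python3 - <<'E'
from h import *
goto([.39,-.215,.215],down(-.4))
E
```

```text
t 0.15 shift mm [-610.7  443.9   -9.4] turn [1.000e-03 1.000e-03 1.548e+00] |d| 755.0 deg 88.7
```

>>> play_rows(motion="-610 444 -10 0 0 1.55 1;-610 444 -10 0 0 1.55 1;-610 444 -10 0 0 1.55 1;-610 444 -10 0 0 1.55 1;-610 444 -10 0 0 1.55 1;-610 444 -10 0 0 1.55 1;-610 444 -10 0 0 1.55 1;-610 444 -10 0 0 1.55 1;-610 444 -10 0 0 1.55 1;-610 444 -10 0 0 1.55 1;-610 444 -10 0 0 1.55 1;-610 444 -10 0 0 1.55 1")

```text
time_s: 1.65
ee_pos: [0.3895, -0.2117, 0.2154]
tool_rot: [-3.078, 0.629, -0.001]
ft_force: [1.1, 0.5, 0.2]
gripper_width: 0.094
```

Run:
```python
from h import *
goto([.39,-.215,.215],down(-.4))
snap('wrist','w1.png')
snap('top','top1.png')
print(ctrl.read_state()['qpos'])
```

```text
t 1.65 shift mm [1.7 2.8 0.4] turn [-0.001 -0.    -0.003] |d| 3.3 deg 0.2
[-0.65852621  0.07283242  1.73978304 -0.00209643  1.32647276 -0.2501183 ]
```

View pics/w1.png

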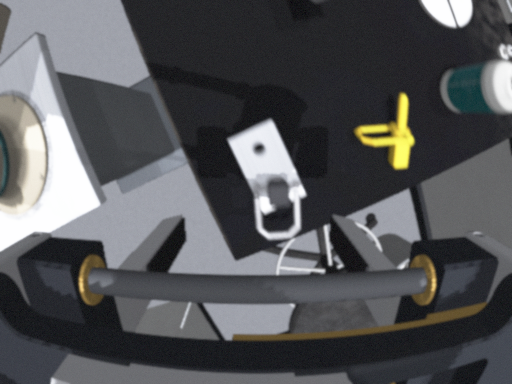

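Run:
```python
import cv2
t=cv2.imread('pics/w1.png'); cv2.imwrite('pics/w1z.png',cv2.resize(t[110:250,215:335],None,fx=4.2,fy=4.2,interpolation=cv2.INTER_CUBIC))
```

```text
(no output)
```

View pics/w1z.png

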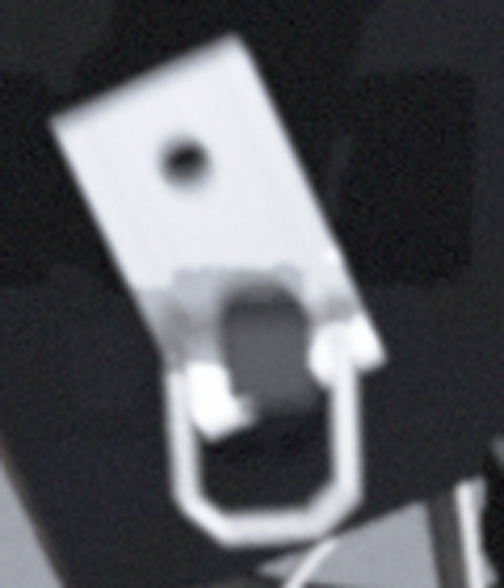

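Run:
```python
from h import *
z=lambda u,v:(215+u/4.2,110+v/4.2)
P={}
for n,c,h in [('wl',(237,528),.057),('wr',(308,518),.057),('legL1',(178,385),.057),('legL2',(186,490),.057),('legR1',(345,380),.057),('legR2',(351,485),.057),('hole',(185,162),.05),('grip',(268,370),.104),('rackA',(55,122),.05),('rackB',(237,36),.05),('rackC',(384,358),.05)]:
    P[n]=onz('wrist',*z(*c),h); print(n,P[n].round(4))
def ang(a,b):
    d=P[a]-P[b]; return np.degrees(np.arctan2(d[1],d[0]))
print(ang('wr','wl'),ang('legL1','legL2')-90,ang('legR1','legR2')-90, ang('rackB','rackC')-90)
```

```text
wl [ 0.3811 -0.2842  0.057 ]
wr [ 0.4012 -0.2897  0.057 ]
legL1 [ 0.3825 -0.2378  0.057 ]
legL2 [ 0.3722 -0.2674  0.057 ]
legR1 [ 0.4262 -0.2552  0.057 ]
legR2 [ 0.4165 -0.2853  0.057 ]
hole [ 0.4088 -0.1817  0.05  ]
grip [ 0.4088 -0.2311  0.104 ]
rackA [ 0.3803 -0.1571  0.05  ]
rackB [ 0.4357 -0.1553  0.05  ]
rackC [ 0.4392 -0.2558  0.05  ]
-15.211872976610739 -19.144446808153077 -18.012620951921065 2.0299703413083847
```

```bash
sed -i 's/^def snap.*/def snap(n,f):\n    import json; p=eyes.camera_params(n); json.dump({k:np.asarray(v).tolist() for k,v in p.items()},open("pics\/"+f+".json","w"))/' h.py
cat >> h.py <<'E'
def cam(f):
    import json; return {k:np.array(v) for k,v in json.load(open('pics/'+f+'.json')).items()}
def zoom(f,x0,x1,y0,y1,k,out):
    t=cv2.imread('pics/'+f); cv2.imwrite('pics/'+out,cv2.resize(t[y0:y1,x0:x1],None,fx=k,fy=k,interpolation=cv2.INTER_CUBIC))
E
python3 - <<'E'
from h import *
snap('wrist','w2.png');snap('wrist','w3.png')
print(cam('w2.png')['position'],cam('w3.png')['position'])
zoom('w3.png',215,335,110,250,4.2,'w3z.png')
im=cv2.imread('pics/top1.png'); cv2.imwrite('pics/top1z.png',cv2.resize(im[200:300,250:400],None,fx=5,fy=5,interpolation=cv2.INTER_CUBIC))
goto([.39,-.215,.215],down(-.4))
E
```

```text
[ 0.41800465 -0.15241882  0.3949018 ] [ 0.41705946 -0.14949635  0.39482937]
t 1.85 shift mm [ 2.7  4.2 -0.3] turn [-0.001  0.002 -0.005] |d| 5.0 deg 0.3
```

View pics/w3z.png

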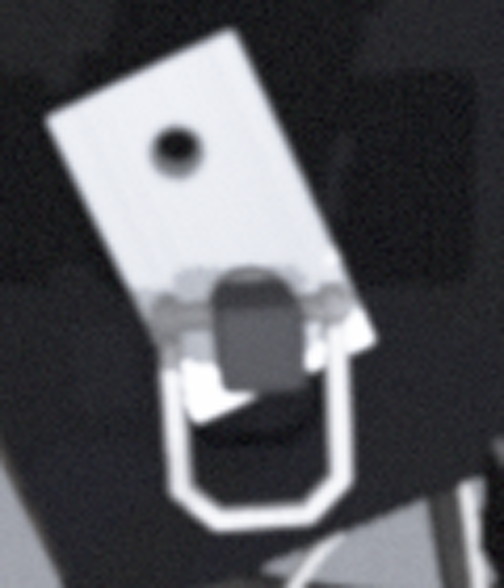

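Run:
```python
from h import *
zoom('top0.png',285,355,225,275,10,'top0zz.png')
```

```text
(no output)
```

View pics/top0zz.png

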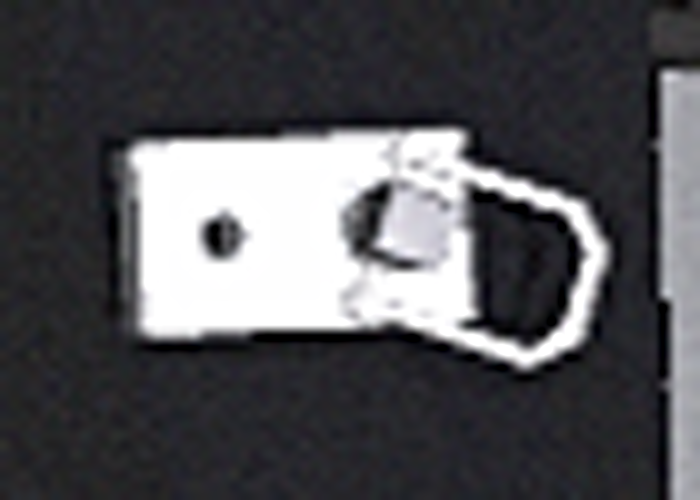

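Run:
```python
from h import *
for i in range(4):
    s=ctrl.read_state(); print(s['time_s'],s['ee_pos'],s['dq'].round(3), eyes.camera_params('wrist')['position']); eyes.snapshot('wrist')
```

```text
1.85 [ 0.38916582 -0.21008533  0.21472444] [ 0.04  -0.03   0.029  0.007  0.008  0.001] [ 0.41643888 -0.14757597  0.39484935]
1.9 [ 0.38897232 -0.20892288  0.21485736] [ 0.029 -0.021  0.012 -0.    -0.002 -0.001] [ 0.4161162  -0.14637797  0.39497198]
1.95 [ 0.38900108 -0.20830399  0.21502128] [ 0.018 -0.013  0.007 -0.002 -0.004 -0.003] [ 0.41598714 -0.14567073  0.39514509]
2.0 [ 0.38908637 -0.2080334   0.21522698] [ 0.012 -0.006 -0.002 -0.004 -0.005  0.   ] [ 0.4159708  -0.14530005  0.39532172]
```

Run:
```python
from h import *
for i in range(2): eyes.snapshot('wrist')
snap('wrist','w4.png'); zoom('w4.png',215,335,110,250,4.2,'w4z.png'); print(eyes.camera_params('wrist')['position']-cam('w4.png')['position'])
z=lambda u,v:(285+u/10,225+v/10)
for n,c,h in [('hole',(223,237),.05),('hole2bottom',(223,237),.05),('A',(140,334),.05),('B',(128,143),.05),('C',(466,132),.05),('D',(478,322),.05),('griptop',(415,225),.104),('w1',(602,250),.057),('w2',(528,358),.057)]:
    print(n,onz('top',*z(*c),h).round(4))
```

```text
[ 7.49705443e-05 -1.73541619e-04  3.22193042e-05]
hole [ 0.4024 -0.1761  0.05  ]
hole2bottom [ 0.4024 -0.1761  0.05  ]
A [ 0.3743 -0.1508  0.05  ]
B [ 0.4303 -0.1486  0.05  ]
C [ 0.4325 -0.2494  0.05  ]
D [ 0.3767 -0.251   0.05  ]
griptop [ 0.405  -0.2229  0.104 ]
w1 [ 0.3974 -0.287   0.057 ]
w2 [ 0.3662 -0.2639  0.057 ]
```

View pics/w4z.png

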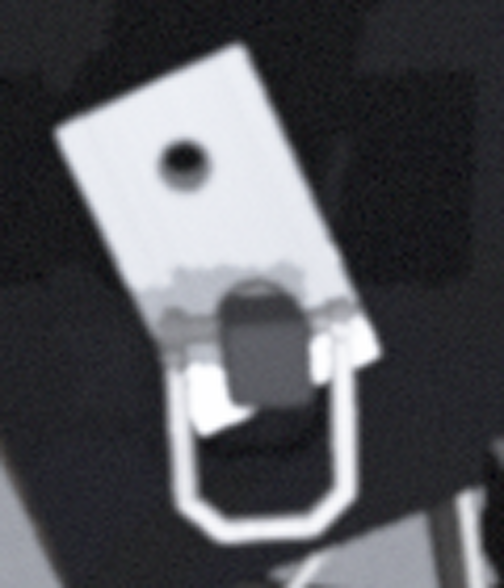

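Run:
```python
from h import *
p=cam('w4.png')
z=lambda u,v:(215+u/4.2,110+v/4.2)
P={}
for n,c,h in [('wl',(232,530),.057),('wr',(312,525),.057),('legL1',(178,380),.057),('legL2',(188,495),.057),('legR1',(341,360),.057),('legR2',(345,485),.057),('stL',(178,328),.057),('stR',(338,310),.057),('hole',(186,164),.05),('grip',(266,362),.104),('gl',(230,402),.104),('gr',(306,408),.104),('rackA',(57,130),.05),('rackB',(240,43),.05),('rackC',(382,355),.05)]:
    P[n]=onz('wrist',*z(*c),h,p); print(n,P[n].round(4))
def ang(a,b):
    d=P[a]-P[b]; return np.degrees(np.arctan2(d[1],d[0]))
print(ang('wr','wl'),ang('legL1','legL2')-90,ang('legR1','legR2')-90, ang('stR','stL'),ang('gr','gl'),ang('rackB','rackC')-90)
```

```text
wl [ 0.3785 -0.2764  0.057 ]
wr [ 0.4006 -0.2843  0.057 ]
legL1 [ 0.3817 -0.2286  0.057 ]
legL2 [ 0.371  -0.2614  0.057 ]
legR1 [ 0.4261 -0.2412  0.057 ]
legR2 [ 0.4139 -0.2765  0.057 ]
stL [ 0.3875 -0.2148  0.057 ]
stR [ 0.4305 -0.2274  0.057 ]
hole [ 0.407  -0.1743  0.05  ]
grip [ 0.4077 -0.2212  0.104 ]
gl [ 0.3959 -0.2271  0.104 ]
gr [ 0.4124 -0.2358  0.104 ]
rackA [ 0.3779 -0.1515  0.05  ]
rackB [ 0.4337 -0.149   0.05  ]
rackC [ 0.4378 -0.2464  0.05  ]
-19.524793515276404 -18.090758123089955 -19.05856547716482 -16.303707035129083 -27.727530515843938 2.4148072785283574
```

Run:
```python
from h import *
goto([.4065,-.2218,.115],down(-.32))
goto([.4065,-.2218,.069],down(-.32))
```

```text
t 2.2 shift mm [ 20.7   5.7 100.7] turn [-0.   -0.   -0.08] |d| 102.9 deg 4.6
t 2.2 shift mm [ 20.7   5.7 146.7] turn [-0.   -0.   -0.08] |d| 148.2 deg 4.6
```

>>> play_rows(motion="21 6 50 0 0 -0.08 1;21 6 90 0 0 -0.08 1;21 6 115 0 0 -0.08 1;21 6 135 0 0 -0.08 1;21 6 146 0 0 -0.08 1;21 6 146 0 0 -0.08 1;21 6 146 0 0 -0.08 1;21 6 146 0 0 -0.08 1")

```text
time_s: 3.2
ee_pos: [0.4072, -0.2237, 0.0702]
tool_rot: [3.1, -0.503, 0.003]
ft_force: [0.4, -0.3, 0.9]
gripper_width: 0.0941
```

Run:
```python
from h import *
s=ctrl.read_state();print(s['ee_pos'],s['dq'].round(3),s['ft_force'])
snap('wrist','w5.png')
goto([.4065,-.2218,.069],down(-.32))
```

```text
[ 0.40721893 -0.22374448  0.07021837] [ 0.     0.002  0.005  0.    -0.001  0.002] [ 0.39290514 -0.30324571  0.87863705]
t 3.25 shift mm [-1.1 -1.6  1.1] turn [ 0.    -0.002 -0.002] |d| 2.2 deg 0.1
```

View pics/w5.png

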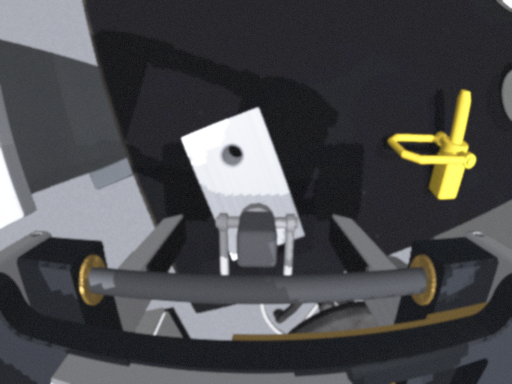

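>>> play_rows(motion="0 -1.5 0 0 0 0 1;0 -1.5 0 0 0 0 0;0 -1.5 0 0 0 0 0;0 -1.5 0 0 0 0 0;0 -1.5 0 0 0 0 0;0 -1.5 0 0 0 0 0;0 -1.5 0 0 0 0 0;0 -1.5 0 0 0 0 0")

```text
time_s: 4.25
ee_pos: [0.4071, -0.2219, 0.0694]
tool_rot: [-3.101, 0.504, -0.0]
ft_force: [0.2, 0.2, 0.1]
gripper_width: 0.0275
```

>>> play_rows(motion="0 0 0 0 0 0 0;0 0 0 0 0 0 0;0 0 0 0 0 0 0;0 0 0 0 0 0 0")

```text
time_s: 4.75
ee_pos: [0.4072, -0.222, 0.0694]
tool_rot: [-3.101, 0.504, -0.0]
ft_force: [-0.0, 0.7, -0.5]
gripper_width: 0.0219
```

Run:
```python
from h import *
snap('wrist','w6.png'); s=ctrl.read_state(); print(s['gripper_width'],s['ft_force'])
zoom('w6.png',150,370,180,330,3.5,'w6z.png')
```

```text
0.021968287701366298 [ 0.48233242  0.44416737 -0.46340421]
```

View pics/w6z.png

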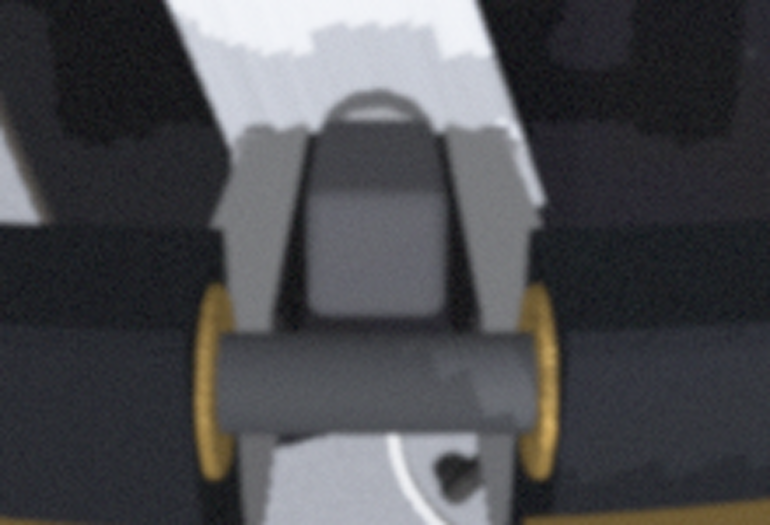

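Run:
```python
from h import *
goto([.4072,-.222,.22],down(-.32))
goto([.5,-.1,.26],down(-.13))
```

```text
t 4.8 shift mm [ 1.000e-01  0.000e+00 -1.506e+02] turn [-0.    -0.    -0.002] |d| 150.6 deg 0.1
t 4.8 shift mm [  49.5 -145.1 -190.6] turn [-0.    -0.    -0.192] |d| 244.6 deg 11.0
```

>>> play_rows(motion="0 0 -30 0 0 0 0;0 0 -80 0 0 0 0;0 0 -130 0 0 0 0;0 -40 -160 0 0 -0.05 0;20 -90 -180 0 0 -0.15 0;40 -130 -190 0 0 -0.19 0;50 -145 -190 0 0 -0.19 0;50 -145 -190 0 0 -0.19 0;50 -145 -190 0 0 -0.19 0;50 -145 -190 0 0 -0.19 0")

```text
time_s: 6.05
ee_pos: [0.4993, -0.1011, 0.259]
tool_rot: [3.135, -0.21, -0.002]
ft_force: [-0.2, -0.1, -2.2]
gripper_width: 0.0223
```

Run:
```python
from h import *
s=ctrl.read_state();print(s['ee_pos'],s['dq'].round(3),s['ft_force'],s['gripper_width'])
snap('wrist','w7.png'); print(eyes.camera_params('wrist')['position']-cam('w7.png')['position'])
zoom('w7.png',130,400,80,300,2.9,'w7z.png')
```

```text
[ 0.49929667 -0.10111459  0.25898458] [-0.    -0.004 -0.006  0.004 -0.001  0.   ] [-0.15723739 -0.0718018  -2.21071993] 0.022259903798507057
[1.03282524e-04 5.83519881e-05 1.77240290e-04]
```

View pics/w7.png

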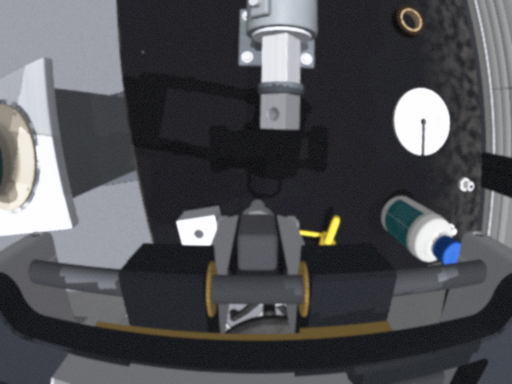

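View pics/w7z.png

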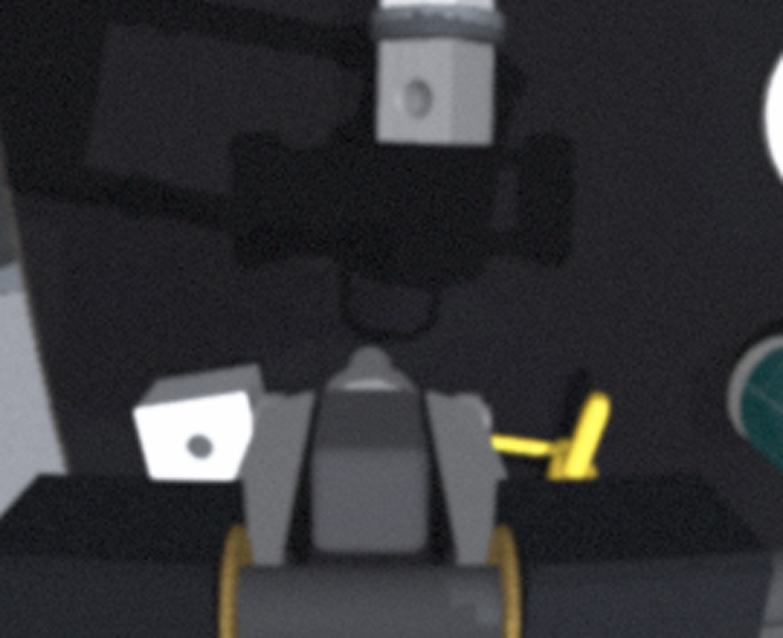

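```bash
python3 - <<'E'
from h import *
p=cam('w7.png')
z=lambda u,v:(130+u/2.9,80+v/2.9)
# edges of bar: corners; upper face: left/low edge and ridge. heights
t=np.radians(35);a=.016
zc=.1
zr=zc+a*np.cos(t)+a*np.sin(t) # ridge (far side x+)
zl=zc+a*np.cos(t)-a*np.sin(t)
zfr=zc-a*np.cos(t)+a*np.sin(t)
print(zr,zl,zfr)
P={}
for n,c,h in [('hole',(417,98),.1131),('L1',(377,45),zl),('L2',(377,138),zl),('R1',(452,45),zr),('R2',(456,142),zr),('F1',(496,48),zfr),('F2',(493,143),zfr)]:
    P[n]=onz('wrist',*z(*c),h,p);print(n,P[n].round(4))
for a_,b in (('L1','L2'),('R1','R2'),('F1','F2')):
    d=P[a_]-P[b];print(np.degrees(np.arctan2(d[1],d[0]))-90)
# longer: full frame
for n,(c1,c2),h in [('L',((262,38),(260,126)),zl),('Ridge',((288,37),(287,128)),zr)]:
    A=onz('wrist',*c1,h,p);B=onz('wrist',*c2,h,p);d=A-B;print(n,A.round(4),B.round(4),np.degrees(np.arctan2(d[1],d[0]))-90)
E
python3 - <<'E'
from h import *
zoom('w7.png',210,340,0,140,4.2,'w7b.png')
zoom('top0.png',195,275,170,235,9,'top0h.png')
E
```

```text
0.1222836556902406 0.10392920972700714 0.09607079027299287
hole [ 0.5283 -0.0259  0.1131]
L1 [ 0.5163 -0.0032  0.1039]
L2 [ 0.5115 -0.0391  0.1039]
R1 [ 0.543  -0.0082  0.1223]
R2 [ 0.5398 -0.0439  0.1223]
F1 [ 0.563  -0.0092  0.0961]
F2 [ 0.557  -0.0469  0.0961]
-7.621158541002046
-4.998336468626178
-8.999016303279646
L [0.5275 0.0633 0.1039] [ 0.5117 -0.0373  0.1039] -8.920481034270423
Ridge [0.5542 0.0561 0.1223] [ 0.5397 -0.0428  0.1223] -8.341027773321173
```

View pics/w7b.png

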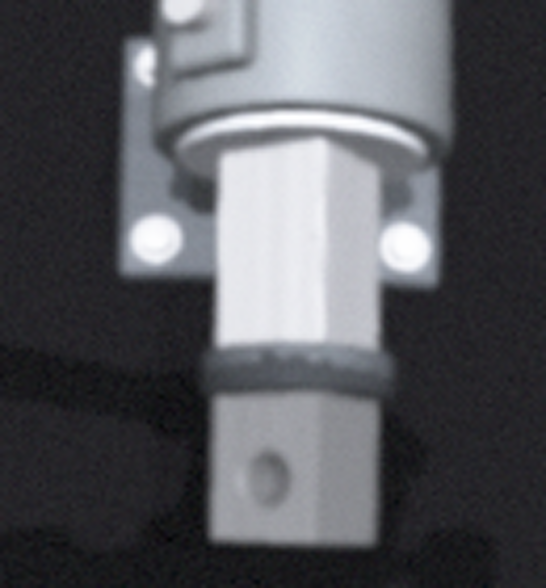

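View pics/top0h.png

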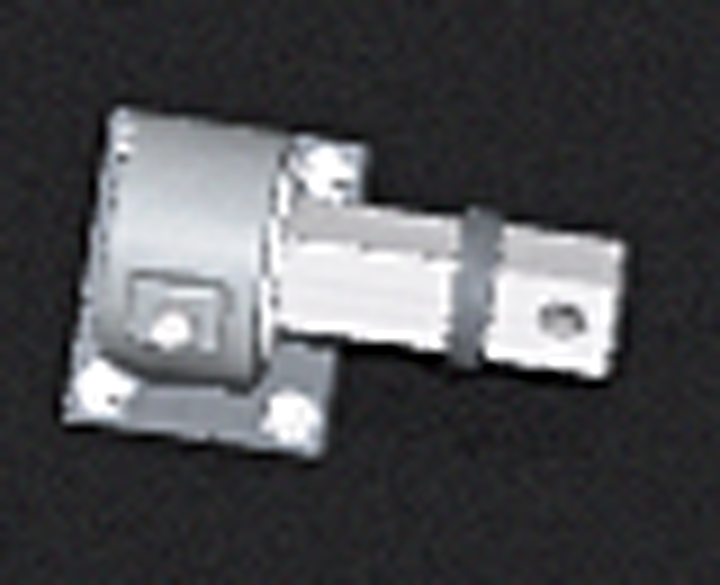

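Run:
```python
from h import *
p=cam('w7.png');q=eyes.camera_params('top')
zw=lambda u,v:(210+u/4.2,v/4.2); zt=lambda u,v:(195+u/9,170+v/9)
def an(n,f,a,b,h,p):
    A=onz(n,*f(*a),h,p);B=onz(n,*f(*b),h,p);d=A-B;print(n,h,A.round(4),B.round(4),np.degrees(np.arctan2(d[1],d[0]))-90)
an('wrist',zw,(219,150),(210,540),.1039,p)
an('wrist',zw,(326,145),(320,540),.1223,p)
an('wrist',zw,(381,180),(379,540),.0961,p)
an('top',zt,(275,335),(608,380),.1039,q)
an('top',zt,(300,240),(620,278),.1223,q)
an('top',zt,(300,203),(625,243),.0961,q)
for f,c,n,pp in((zt,(563,319),'top',q),(zw,(268,478),'wrist',p)): print(onz(n,*f(*c),.1131,pp))
# base plate bolts
for c in((103,387),(293,417),(325,170)): print('bolt',onz('top',*zt(*c),.012,q))
for c in((156,240),(404,247)): print('boltw',onz('wrist',*zw(*c),.012,p))
```

```text
wrist 0.1039 [0.528  0.0661 0.1039] [ 0.5113 -0.0402  0.1039] -8.939997630412392
wrist 0.1223 [0.5542 0.059  0.1223] [ 0.5388 -0.0433  0.1223] -8.585324056983595
wrist 0.0961 [0.5716 0.0549 0.0961] [ 0.5574 -0.046   0.0961] -8.01633729093524
top 0.1039 [0.5219 0.0627 0.1039] [ 0.5067 -0.0428  0.1039] -8.173712840711417
top 0.1223 [0.5498 0.054  0.1223] [ 0.5371 -0.0462  0.1223] -7.228021134072662
top 0.0961 [0.5651 0.055  0.0961] [ 0.5515 -0.0491  0.0961] -7.467847686504342
[ 0.5252902  -0.02843215  0.1131    ]
[ 0.52827286 -0.02588882  0.1131    ]
bolt [0.51399948 0.12542709 0.012     ]
bolt [0.50324208 0.06088708 0.012     ]
bolt [0.58815647 0.04986435 0.012     ]
boltw [0.5076596  0.06369572 0.012     ]
boltw [0.59135505 0.05162453 0.012     ]
```

```bash
cat >> h.py <<'E'
T=np.radians(35); YAW=np.radians(-8.1)
xh=np.array([np.cos(YAW),np.sin(YAW),0]);ey=np.array([-np.sin(YAW),np.cos(YAW),0]);up=np.array([0,0,1.])
ez=-np.sin(T)*xh+np.cos(T)*up; ex=np.cos(T)*xh+np.sin(T)*up
HM=np.stack([ex,-ey,-ez],1)
MOUTH=np.array([.527,-.027,.1131])
def ins(h,dx=0,dy=0,mouth=None): # TCP for seat h above face
    return (MOUTH if mouth is None else mouth)+ez*(h+.0194)+ex*dx+ey*dy
E
python3 - <<'E'
from h import *
print(np.cross(ey,ez)-ex)
goto(ins(.062)+ez*.06,HM); goto(ins(.062),HM)
E
```

```text
[0. 0. 0.]
t 6.1 shift mm [-63.7 -77.7  30.3] turn [-0.002  0.612  0.007] |d| 104.9 deg 35.1
t 6.1 shift mm [-29.3 -77.4  79.4] turn [-0.002  0.612  0.007] |d| 114.7 deg 35.1
```

>>> play_rows(motion="-30 -20 0 0 0.15 0;-30 -20 0 0 0.15 0 0")

```text
invalid input at $.motion[0]: expected 7 numbers
```

>>> play_rows(motion="-20 -15 0 0 0.15 0 0;-40 -40 0 0 0.32 0 0;-60 -60 10 0 0.48 0 0;-63 -78 30 0 0.612 0.007 0;-63 -78 30 0 0.612 0.007 0;-63 -78 30 0 0.612 0.007 0;-63 -78 30 0 0.612 0.007 0;-63 -78 30 0 0.612 0.007 0;-63 -78 30 0 0.612 0.007 0")

```text
time_s: 7.22
ee_pos: [0.4492, -0.0151, 0.23]
tool_rot: [2.951, -0.206, 0.933]
ft_force: [-0.1, 0.4, -1.8]
gripper_width: 0.0217
```

Run:
```python
from h import *
s=ctrl.read_state();print(s['ee_pos'],s['qpos'],s['dq'].round(3),s['ft_force'],s['gripper_width'])
for n in('wrist','top','side'): snap(n,n+'8.png')
goto(ins(.062),HM)
zoom('wrist8.png',130,400,80,300,2.9,'w8z.png')
zoom('top8.png',195,275,170,235,9,'top8z.png')
zoom('side8.png',210,330,150,250,6,'side8z.png')
```

```text
[ 0.44915422 -0.01509035  0.22996533] [-0.24259412 -0.25836477  2.16603363  0.10432706  0.62696219 -0.16828837] [ 0.004 -0.007  0.014  0.001 -0.001 -0.   ] [-0.07651119  0.36783008 -1.75924334] 0.021729175875306136
t 7.375 shift mm [-1.6  1.3 59.5] turn [-0.003 -0.001  0.001] |d| 59.5 deg 0.2
```

View pics/w8z.png

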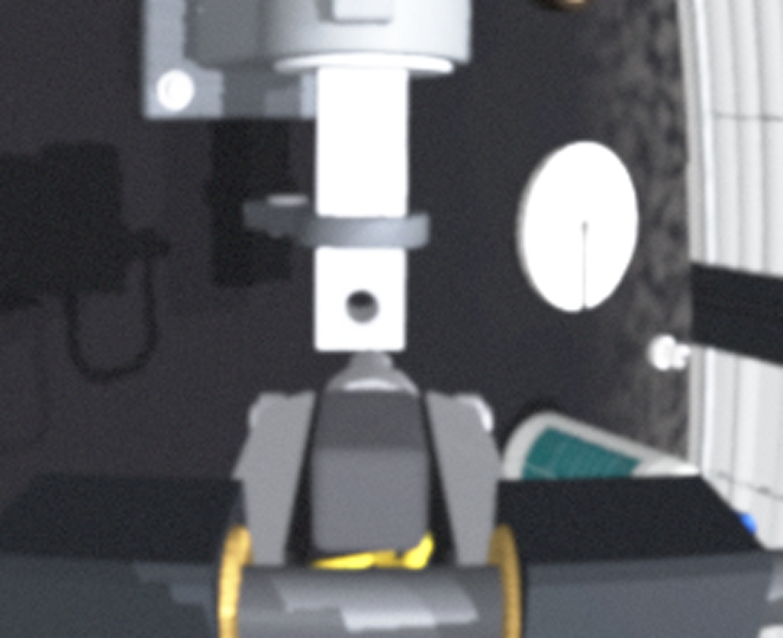

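View pics/top8.png

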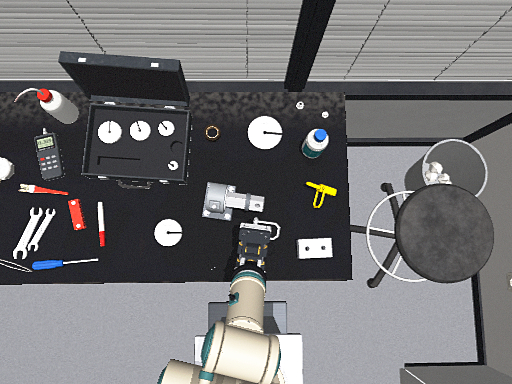

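View pics/side8z.png

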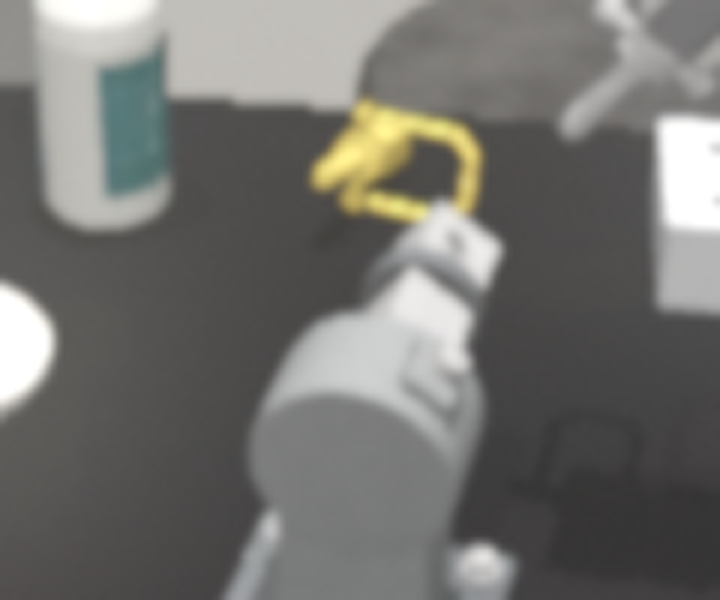

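```bash
cat >> h.py <<'E'
def holefrom(f,u,v,depth=None,z=.1131):
    p=cam(f); s=ctrl.read_state()
    X=onz('wrist',u,v,z,p); M0=R.from_rotvec(s['tool_rot']).as_matrix()
    print('hole world',X.round(4),'tool',(M0.T@(X-s['ee_pos'])*1000).round(1)); return X
E
python3 - <<'E'
from h import *
z=lambda u,v:(130+u/2.9,80+v/2.9)
im=cv2.imread('pics/wrist8.png')
g=cv2.cvtColor(im,cv2.COLOR_BGR2GRAY)[165:200,235:275]
m=(g<150).astype(np.uint8); m[:, :5]=0
n,l,st,ce=cv2.connectedComponentsWithStats(m)
for i in range(1,n): print(st[i],ce[i]+[235,165])
h=holefrom('wrist8.png',*z(362,306))
s=ctrl.read_state();M0=R.from_rotvec(s['tool_rot']).as_matrix();p=cam('wrist8.png')
for y in(-.002,0,.002):
  for q in((0,y-.004,.0654),(0,y-.006,.0584),(0,y-.0125,.0194),(-.011,y-.011,-.0346+.0),(.011,y-.011,-.0346),(-.011,y+.011,-.0346),(.011,y+.011,-.0346)):
    u,v=proj('wrist',s['ee_pos']+M0@np.array(q),p); print(y,q,((u-130)*2.9),((v-80)*2.9))
print('cam in tool',M0.T@(p['position']-s['ee_pos']))
E
```

```text
[ 34   0   6  35 176] [271.98295455 182.09659091]
[15 15 10 11 78] [254.37179487 184.84615385]
hole world [ 0.5287 -0.0262  0.1131] tool [ -0.4   0.6 141.8]
-0.002 (0, -0.006, 0.0654) 361.7328461317125 338.5970328617525
-0.002 (0, -0.008, 0.0584) 361.55765323095665 337.8295223449632
-0.002 (0, -0.0145, 0.0194) 360.40149872115325 351.41737172805364
-0.002 (-0.011, -0.013, -0.0346) 296.8853870720471 437.4617516580846
-0.002 (0.011, -0.013, -0.0346) 419.2841465424081 437.5254699975756
-0.002 (-0.011, 0.009, -0.0346) 300.312686636231 545.5177143208001
-0.002 (0.011, 0.009, -0.0346) 416.880000779766 545.6686406645755
0 (0, -0.004, 0.0654) 361.7468378661446 345.1972603817484
0 (0, -0.006, 0.0584) 361.5723771094988 344.6265707111532
0 (0, -0.0125, 0.0194) 360.4225942010023 359.47547872738085
0 (-0.011, -0.011, -0.0346) 297.17872356569967 447.7843459350636
0 (0.011, -0.011, -0.0346) 419.0785669703385 447.85746666853663
0 (-0.011, 0.011, -0.0346) 300.6413089776315 554.7216084511554
0 (0.011, 0.011, -0.0346) 416.64929024026 554.8787254112315
0.002 (0, -0.002, 0.0654) 361.7610419182501 351.77115298563274
0.002 (0, -0.004, 0.0584) 361.5873321561193 351.39576864890495
0.002 (0, -0.0105, 0.0194) 360.4440583144158 367.4917175306332
0.002 (-0.011, -0.009, -0.0346) 297.4763915600762 458.0107751081475
0.002 (0.011, -0.009, -0.0346) 418.8699070297869 458.09300339544217
0.002 (-0.011, 0.013, -0.0346) 300.9718725959371 563.819838660433
0.002 (0.011, 0.013, -0.0346) 416.4171920136275 563.982869539725
cam in tool [ 0.00172983 -0.06811171 -0.17960963]
```

Run:
```python
from h import *
zoom('wrist8.png',205,310,175,280,5.6,'w8y.png')
```

```text
(no output)
```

View pics/w8y.png

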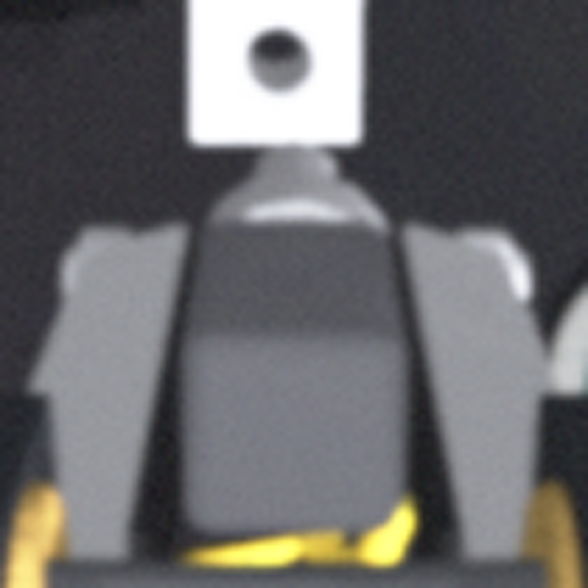

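>>> play_rows(motion="-3 0 25 -0.003 0 0 0;-3 0 45 -0.003 0 0 0;-3 0 58 -0.003 0 0 0;-3 0 65 -0.003 0 0 0;-3 0 65 -0.003 0 0 0;-3 0 65 -0.003 0 0 0")

```text
time_s: 8.12
ee_pos: [0.4829, -0.0193, 0.1749]
tool_rot: [2.948, -0.207, 0.933]
ft_force: [-0.0, 0.2, -1.9]
gripper_width: 0.022
```

Run:
```python
from h import *
s=ctrl.read_state();print(s['ee_pos'],s['qpos'],s['dq'].round(3),s['ft_force'],s['gripper_width'])
for n in('wrist','top','side'): snap(n,n+'9.png')
goto(ins(.052),HM)
zoom('wrist9.png',205,310,155,260,5.6,'w9z.png')
zoom('side9.png',250,330,160,220,8,'side9z.png')
```

```text
[ 0.48289257 -0.01931839  0.17494477] [-0.22255063 -0.12662349  2.23404282  0.11409508  0.42544828 -0.17154248] [-0.    -0.007 -0.001 -0.001 -0.001  0.   ] [-0.0097828   0.19620007 -1.88233459] 0.021951702328417196
t 8.275 shift mm [1.1 1.4 5. ] turn [-0.    -0.002  0.001] |d| 5.3 deg 0.1
```

View pics/w9z.png

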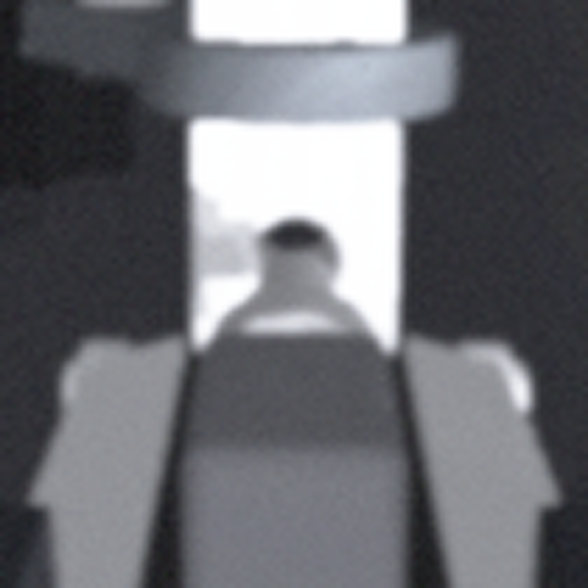

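View pics/side9z.png

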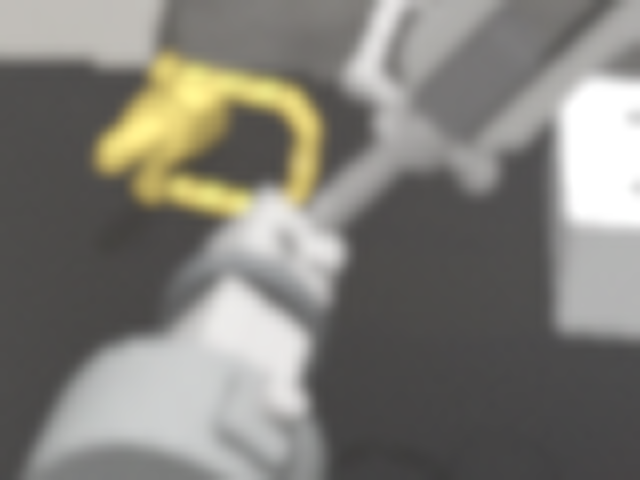

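>>> play_rows(motion="0 0.5 4 0 0 0 0;0 0.5 7 0 0 0 0;0 0.5 10 0 0 0 0;0 0.5 12 0 0 0 0;0 0.5 14 0 0 0 0;0 0.5 16 0 0 0 0;0 0.5 18 0 0 0 0;0 0.5 18 0 0 0 0")

```text
time_s: 9.28
ee_pos: [0.4929, -0.0212, 0.1596]
tool_rot: [2.949, -0.207, 0.931]
ft_force: [0.3, -0.1, -2.6]
gripper_width: 0.0218
```

```bash
cat >> h.py <<'E'
def st(ref=None):
    s=ctrl.read_state();M0=R.from_rotvec(s['tool_rot']).as_matrix()
    print('t',s['time_s'],s['ee_pos'].round(4),'F tool',(M0.T@s['ft_force']).round(1),'T tool',(M0.T@s['ft_torque']).round(2),'g',round(s['gripper_width'],4),'tilt err',R.from_matrix(HM.T@M0).as_rotvec().round(4))
E
python3 - <<'E'
from h import *
st(); goto(ins(.0),HM)
snap('wrist','wr10.png'); zoom('wr10.png',205,310,155,260,5.6,'w10z.png')
E
```

```text
t 9.275 [ 0.4929 -0.0212  0.1596] F tool [-1.3  0.1  2.4] T tool [-0.   -0.58 -0.03] g 0.0218 tilt err [ 0.0004  0.0008 -0.001 ]
t 9.275 shift mm [ 1.6  0.9 38.5] turn [-0.    -0.001  0.001] |d| 38.5 deg 0.1
```

View pics/w10z.png

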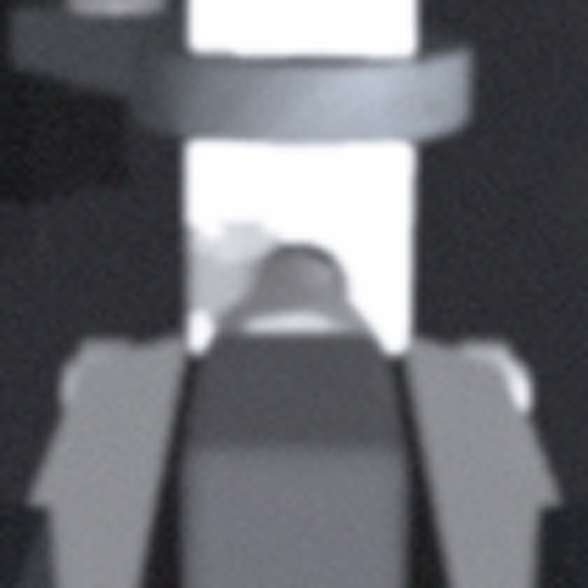

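>>> play_rows(motion="0 0 3 0 0 0 0;0 0 6 0 0 0 0;0 0 9 0 0 0 0;0 0 12 0 0 0 0;0 0 12 0 0 0 0")

```text
time_s: 9.95
ee_pos: [0.4998, -0.0222, 0.1496]
tool_rot: [2.949, -0.207, 0.931]
ft_force: [0.3, 0.0, -2.7]
gripper_width: 0.0217
```

Run:
```python
from h import *
st(); goto(ins(.0),HM)
```

```text
t 9.95 [ 0.4998 -0.0222  0.1496] F tool [-1.3 -0.1  2.4] T tool [-0.03 -0.54 -0.07] g 0.0217 tilt err [ 0.0004  0.0005 -0.0009]
t 9.95 shift mm [ 1.7  0.9 26.3] turn [-0.    -0.001  0.001] |d| 26.4 deg 0.1
```

No contact force: the pin is sliding in. Continuing gently.

>>> play_rows(motion="0 0 3 0 0 0 0;0 0 6 0 0 0 0;0 0 9 0 0 0 0;0 0 12 0 0 0 0;0 0 15 0 0 0 0;0 0 17 0 0 0 0;0 0 19 0 0 0 0;0 0 19 0 0 0 0")

```text
time_s: 10.95
ee_pos: [0.5106, -0.0238, 0.1342]
tool_rot: [2.949, -0.207, 0.931]
ft_force: [-0.1, 0.8, -2.0]
gripper_width: 0.0221
```

Run:
```python
from h import *
st(); goto(ins(.0),HM)
snap('wrist','wr11.png'); zoom('wr11.png',205,310,155,260,5.6,'w11z.png')
```

```text
t 10.95 [ 0.5106 -0.0238  0.1342] F tool [-1.3 -0.8  1.5] T tool [-0.06 -0.57 -0.02] g 0.0221 tilt err [ 0.0004  0.0009 -0.001 ]
t 10.95 shift mm [1.6 0.9 7.5] turn [-0.    -0.001  0.001] |d| 7.7 deg 0.1
```

View pics/w11z.png

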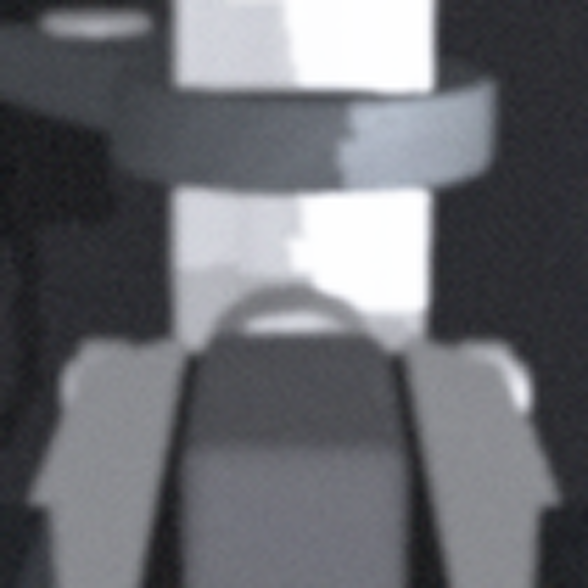

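>>> play_rows(motion="0 0 2 0 0 0 0;0 0 4 0 0 0 0;0 0 5.5 0 0 0 0;0 0 6.5 0 0 0 0;0 0 7.5 0 0 0 0;0 0 7.5 0 0 0 0")

```text
time_s: 11.75
ee_pos: [0.5146, -0.0243, 0.1286]
tool_rot: [2.948, -0.207, 0.932]
ft_force: [-5.6, -0.9, 3.8]
gripper_width: 0.0217
```

Run:
```python
from h import *
st(); goto(ins(.0),HM)
```

```text
t 11.75 [ 0.5146 -0.0243  0.1286] F tool [-2.2  1.7 -6.2] T tool [-0.26 -0.8  -0.01] g 0.0217 tilt err [ 0.0004  0.0016 -0.0013]
t 11.75 shift mm [1.5 0.9 0.6] turn [-0.    -0.002  0.001] |d| 1.9 deg 0.1
```

>>> play_rows(motion="0 0 1 0 0 0 0;0 0 1.5 0 0 0 0;0 0 1.5 0 0 0 0")

```text
time_s: 12.12
ee_pos: [0.5147, -0.0242, 0.1285]
tool_rot: [2.948, -0.206, 0.934]
ft_force: [-19.5, 1.2, 20.6]
gripper_width: 0.0216
```

Run:
```python
from h import *
st(); goto(ins(.0),HM)
snap('wrist','wr12.png'); zoom('wr12.png',205,310,155,260,5.6,'w12z.png')
snap('side','side12.png'); zoom('side12.png',240,320,150,230,7,'side12z.png')
```

```text
t 12.125 [ 0.5147 -0.0242  0.1285] F tool [ -4.1   1.6 -28.1] T tool [-0.63 -1.18  0.03] g 0.0216 tilt err [ 0.0004  0.0029 -0.0017]
t 12.125 shift mm [1.5 1.  0.5] turn [-0.    -0.003  0.002] |d| 1.9 deg 0.2
```

View pics/w12z.png

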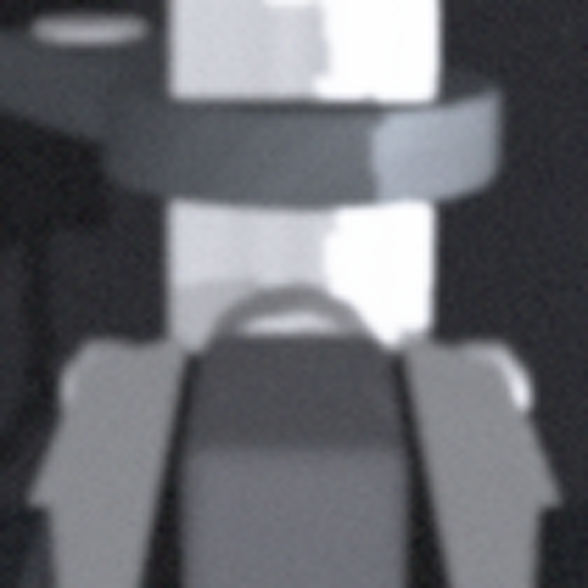

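View pics/side12z.png

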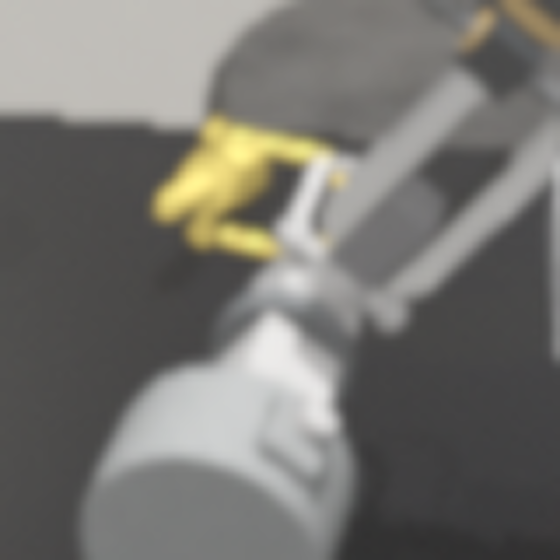

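>>> play_rows(motion="0 0 -1.5 0 0 0 0;0 0 -1.5 0 0 0 0.5;0 0 -1.5 0 0 0 0.5;0 0 -1.5 0 0 0 0.5;0 0 -1.5 0 0 0 0.5")

```text
time_s: 12.85
ee_pos: [0.5151, -0.0244, 0.1282]
tool_rot: [2.948, -0.207, 0.932]
ft_force: [-0.2, 0.0, -0.3]
gripper_width: 0.0467
```

Run:
```python
from h import *
st()
snap('wrist','wr13.png'); zoom('wr13.png',180,340,155,260,4.5,'w13z.png')
```

```text
t 12.85 [ 0.5151 -0.0244  0.1282] F tool [-0.3 -0.   0.1] T tool [-0.06 -0.26 -0.08] g 0.0467 tilt err [ 0.0004  0.0012 -0.0011]
```

View pics/w13z.png

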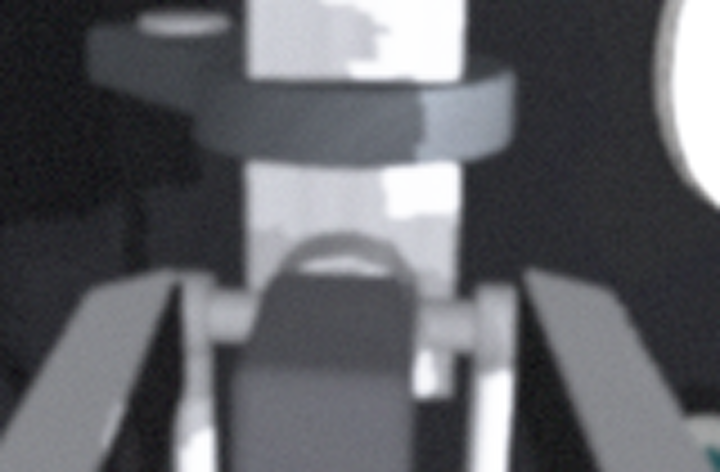

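>>> play_rows(motion="0 0 -15 0 0 0 0.5;0 0 -25 0 0 0 0.5;0 15 -25 0 0 0 0.5;0 35 -25 0 0 0 0.5;0 50 -25 0 0 0 0.5;0 58 -25 0 0 0 0;0 58 -25 0 0 0 0;0 58 -25 0 0 0 0;0 58 -25 0 0 0 0;0 58 -25 0 0 0 0")

```text
time_s: 14.15
ee_pos: [0.4925, -0.0793, 0.1487]
tool_rot: [2.949, -0.206, 0.931]
ft_force: [-0.2, -0.3, -0.1]
gripper_width: 0.0018
```

```bash
cat >> h.py <<'E'
HOME=np.array([.5151,-.0244,.1282])
def rel():
    s=ctrl.read_state(); print('rel home, mm tool axes',(HM.T@(s['ee_pos']-HOME)*1000).round(1))
E
python3 - <<'E'
from h import *
st();rel()
snap('wrist','wr14.png'); snap('side','side14.png'); snap('top','top14.png')
zoom('wr14.png',130,400,110,300,2.9,'w14z.png')
zoom('side14.png',220,340,130,230,6,'side14z.png')
E
```

```text
t 14.15 [ 0.4925 -0.0793  0.1487] F tool [-0.2  0.3 -0. ] T tool [-0.1  -0.29 -0.02] g 0.0018 tilt err [ 0.0009  0.0011 -0.0017]
rel home, mm tool axes [ -0.2  57.6 -25.2]
```

View pics/w14z.png

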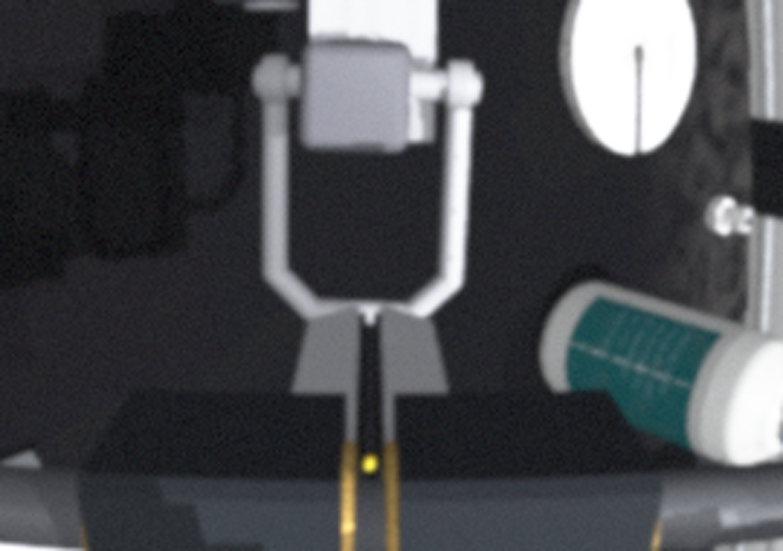

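View pics/side14z.png

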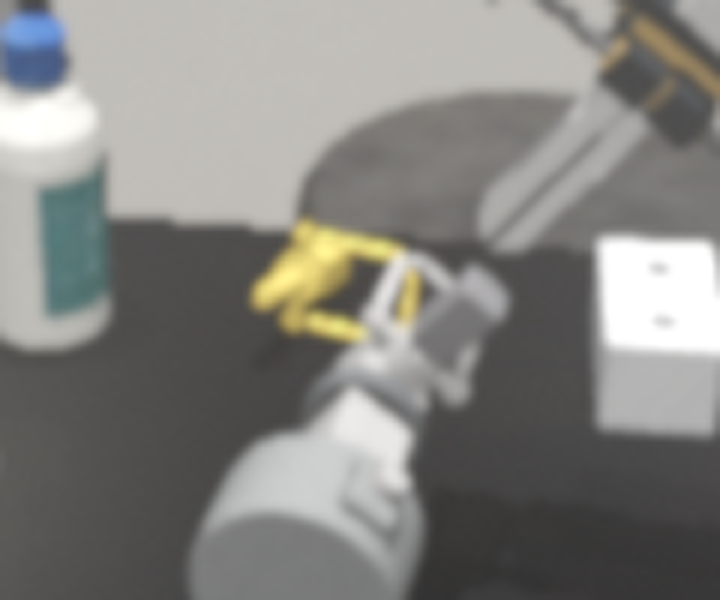

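>>> play_rows(motion="0 0 15 0 0 0 0;0 0 28 0 0 0 0;0 0 34 0 0 0 0;0 -1 40 0 0 0 0;0 -3 46 0 0 0 0;0 -5 52 0 0 0 0;0 -7 58 0 0 0 0;0 -7 58 0 0 0 0")

```text
time_s: 15.3
ee_pos: [0.5265, -0.0771, 0.1007]
tool_rot: [2.95, -0.207, 0.93]
ft_force: [-0.0, -0.3, -0.0]
gripper_width: 0.0002
```

Run:
```python
from h import *
st();rel()
snap('wrist','wr15.png'); snap('side','side15.png')
zoom('wr15.png',130,400,110,300,2.9,'w15z.png')
zoom('side15.png',220,340,130,230,6,'side15z.png')
```

```text
t 15.3 [ 0.5265 -0.0771  0.1007] F tool [0.  0.3 0. ] T tool [-0.15 -0.26 -0.06] g 0.0002 tilt err [ 0.001   0.0003 -0.0011]
rel home, mm tool axes [-0.4 50.6 33.3]
```

View pics/w15z.png

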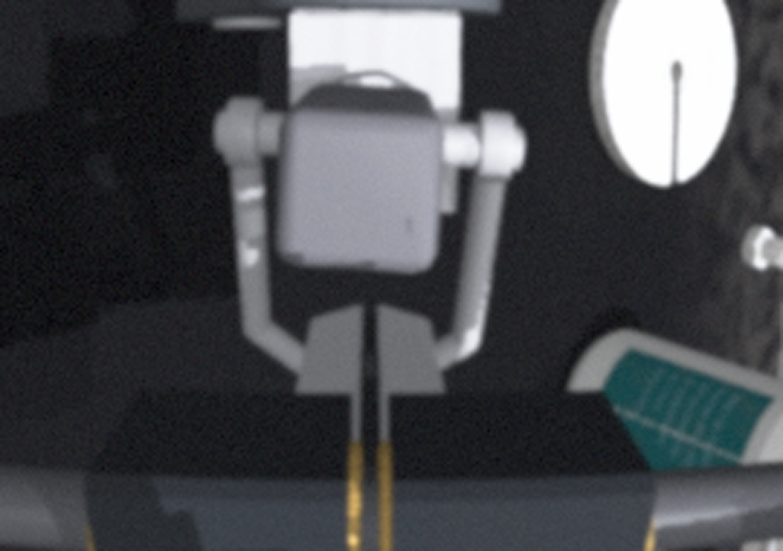

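View pics/side15z.png

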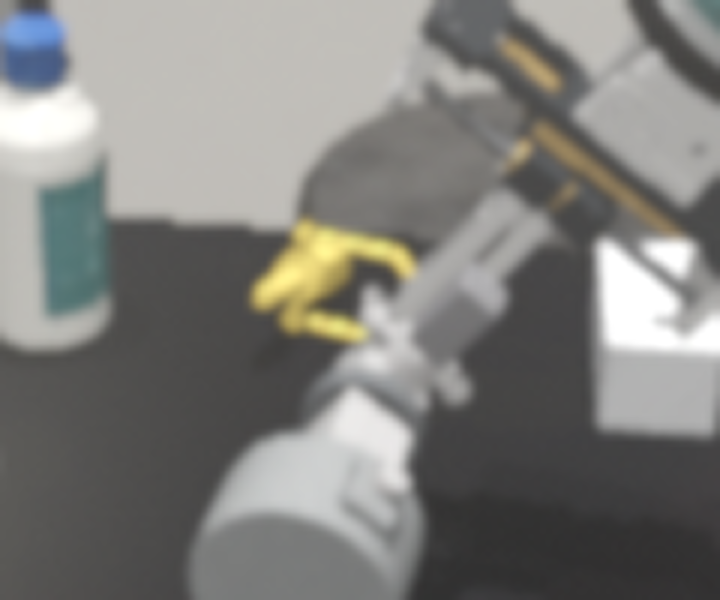

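>>> play_rows(motion="0 -2 5 0 0 0 0;0 -5 10 0 0 0 0;0 -7 14 0 0 0 0;0 -9 17.5 0 0 0 0;0 -11 20 0 0 0 0;0 -12 21.5 0 0 0 0;0 -12 21.5 0 0 0 0")

```text
time_s: 16.27
ee_pos: [0.5404, -0.0673, 0.0835]
tool_rot: [2.949, -0.207, 0.931]
ft_force: [-0.7, 0.3, 0.5]
gripper_width: 0.0005
```

Run:
```python
from h import *
st();rel()
snap('wrist','wr16.png'); snap('side','side16.png')
zoom('wr16.png',130,400,110,300,2.9,'w16z.png')
zoom('side16.png',220,340,130,230,6,'side16z.png')
```

```text
t 16.275 [ 0.5404 -0.0673  0.0835] F tool [-0.3 -0.2 -0.9] T tool [-0.04 -0.33 -0.  ] g 0.0005 tilt err [ 0.0004  0.001  -0.0011]
rel home, mm tool axes [-0.1 38.9 54.4]
```

View pics/w16z.png

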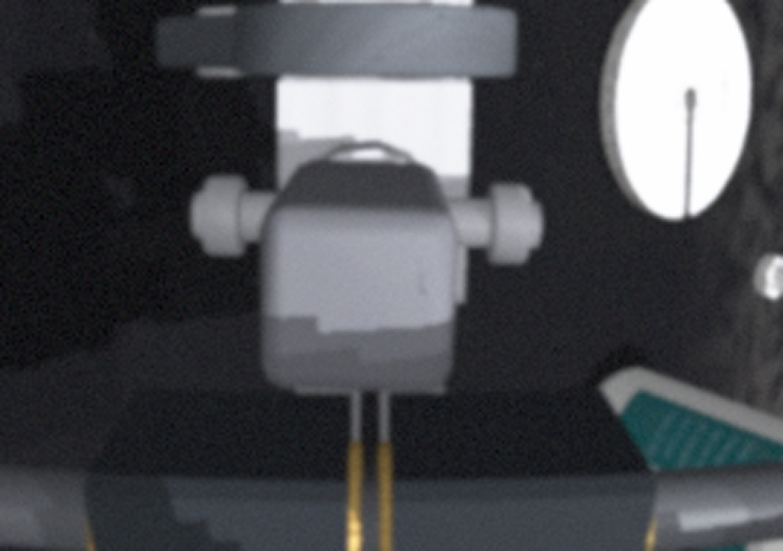

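View pics/side16z.png

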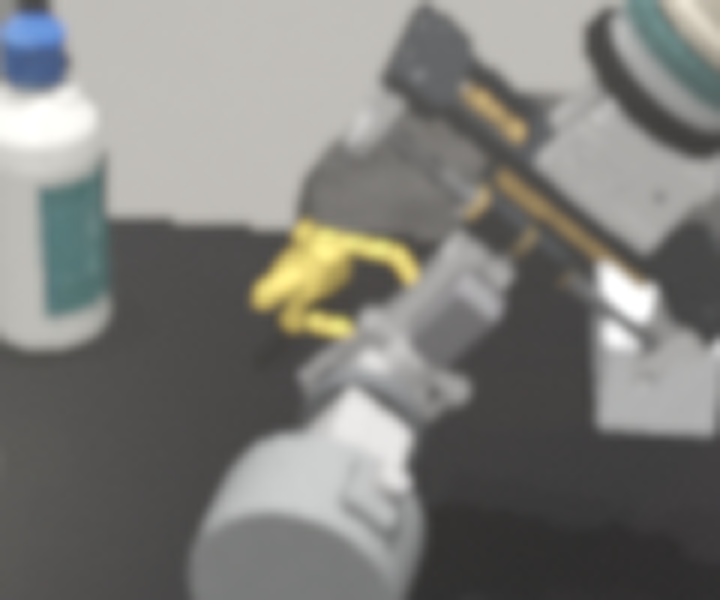

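>>> play_rows(motion="0 5 -5 0 0 0 0;0 12 -25 0 0 0 0;0 18 -55 0 0 0 0;0 20 -90 0 0 0 0;0 20 -120 0 0 0 0;0 20 -150 0 0 0 0;0 20 -150 0 0 0 0;0 20 -150 0 0 0 0")

```text
time_s: 17.38
ee_pos: [0.4521, -0.0752, 0.2058]
tool_rot: [2.949, -0.208, 0.931]
ft_force: [0.4, -0.2, 0.4]
gripper_width: 0.0005
```

Run:
```python
from h import *
st();rel()
snap('wrist','wr17.png'); snap('side','side17.png'); snap('top','top17.png')
zoom('wr17.png',150,370,60,260,3,'w17z.png')
zoom('side17.png',240,320,160,230,8,'side17z.png')
zoom('top17.png',195,285,170,235,8,'top17z.png')
```

```text
t 17.375 [ 0.4521 -0.0752  0.2058] F tool [ 0.6  0.1 -0.1] T tool [-0.07 -0.31 -0.02] g 0.0005 tilt err [ 0.0001  0.0007 -0.0006]
rel home, mm tool axes [ -0.7  59.2 -95.3]
```

View pics/w17z.png

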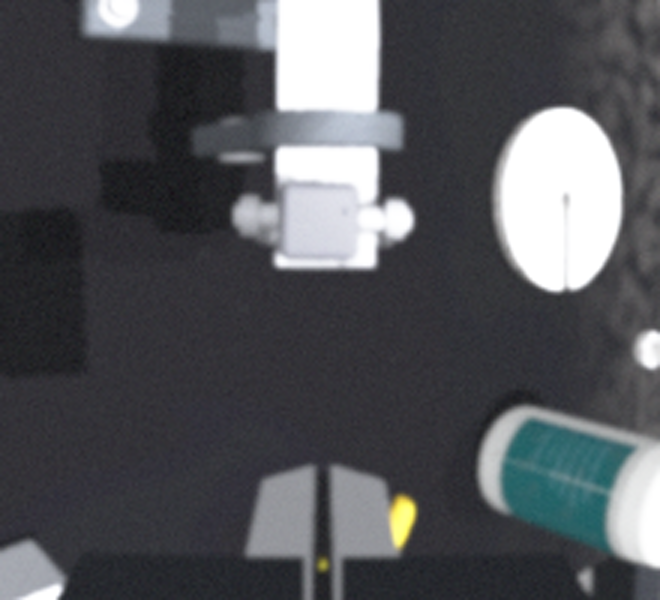

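View pics/side17z.png

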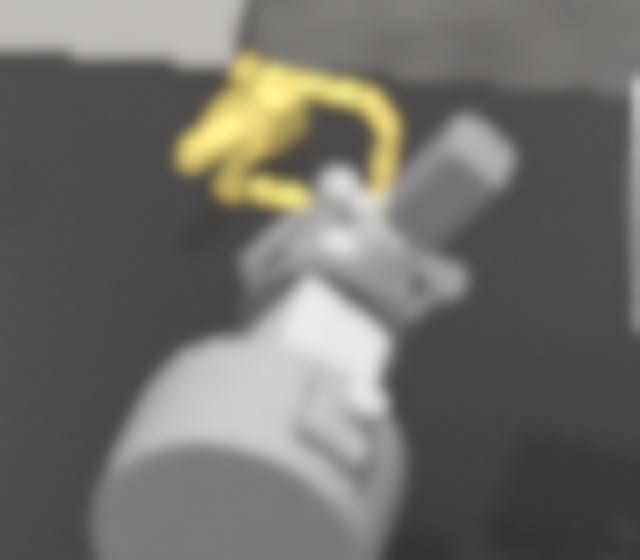

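View pics/top17z.png

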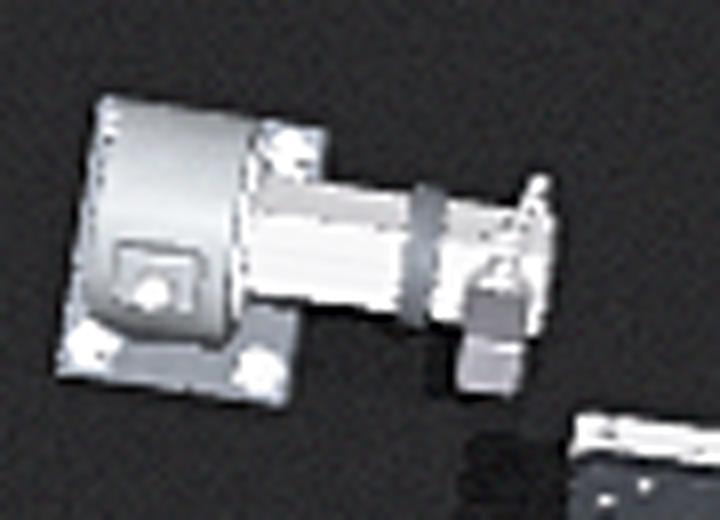

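>>> play_rows(motion="0 -30 0 0 0 0 0;0 -59 0 0 0 0 0;0 -59 20 0 0 0 0;0 -59 40 0 0 0 0;0 -59 52 0 0 0 0;0 -59 56 0 0 0 0;0 -59 58 0 0 0 0;0 -59 59 0 0 0 0;0 -59 60 0 0 0 0;0 -59 60 0 0 0 0")

```text
time_s: 18.77
ee_pos: [0.4947, -0.0216, 0.1577]
tool_rot: [2.948, -0.207, 0.933]
ft_force: [-0.2, 0.3, -0.4]
gripper_width: 0.0002
```

Run:
```python
from h import *
st();rel()
```

```text
t 18.775 [ 0.4947 -0.0216  0.1577] F tool [-0.4 -0.3  0.2] T tool [-0.05 -0.35 -0.04] g 0.0002 tilt err [ 0.0002  0.0019 -0.001 ]
rel home, mm tool axes [  0.1   0.1 -35.9]
```

No contact at −35.9 mm (home would touch at about −34.6). A little further.

>>> play_rows(motion="0 0 0.5 0 0 0 0;0 0 1 0 0 0 0;0 0 1.5 0 0 0 0;0 0 2 0 0 0 0;0 0 2 0 0 0 0")

```text
time_s: 19.4
ee_pos: [0.496, -0.0217, 0.1579]
tool_rot: [2.946, -0.206, 0.937]
ft_force: [-14.3, 1.7, 17.6]
gripper_width: 0.0004
```

Run:
```python
from h import *
st();rel()
```

```text
t 19.4 [ 0.496  -0.0217  0.1579] F tool [ -1.6   0.4 -22.7] T tool [-0.27 -0.52 -0.05] g 0.0004 tilt err [ 0.0002  0.0049 -0.0018]
rel home, mm tool axes [  1.2  -0.  -35.3]
```

>>> play_rows(motion="0 0 -10 0 0 0 0;0 0 -40 0 0 0 0;0 0 -80 0 0 0 0;0 30 -110 0 0 0 0;0 30 -110 0 0 0 0;0 30 -110 0 0 0 0;0 30 -110 0 0 0 0")

```text
time_s: 20.27
ee_pos: [0.4287, -0.0415, 0.244]
tool_rot: [2.951, -0.205, 0.928]
ft_force: [-0.6, 0.2, 0.3]
gripper_width: 0.0006
```

Run:
```python
from h import *
st();rel()
snap('wrist','wr18.png'); snap('side','side18.png')
zoom('wr18.png',150,370,60,260,3,'w18z.png')
zoom('side18.png',240,320,160,230,8,'side18z.png')
```

```text
t 20.275 [ 0.4287 -0.0415  0.244 ] F tool [-0.3 -0.1 -0.6] T tool [-0.06 -0.27 -0.08] g 0.0006 tilt err [ 0.002  -0.0019 -0.0017]
rel home, mm tool axes [  -1.7   29.1 -142.6]
```

View pics/w18z.png

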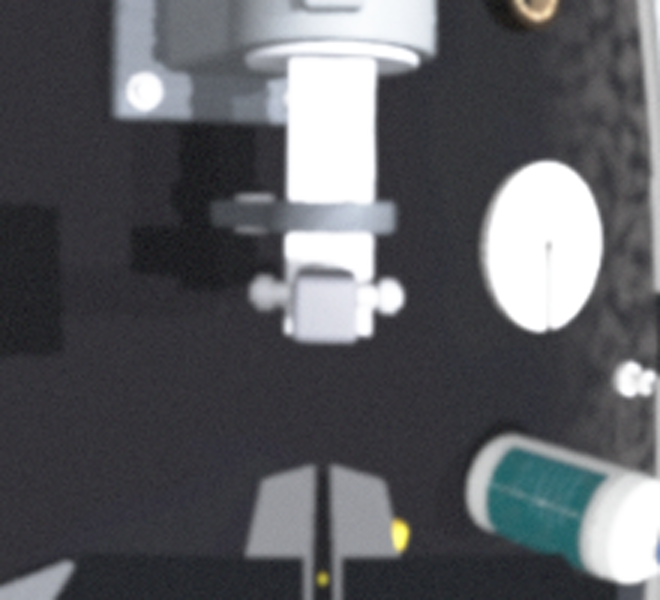

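View pics/side18z.png

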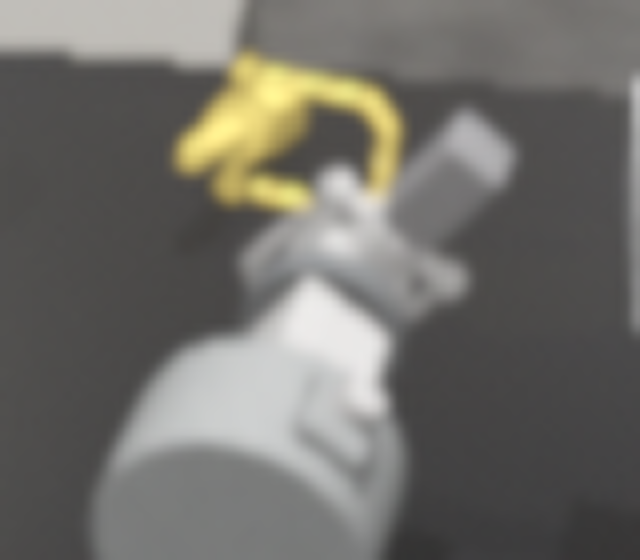

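Run:
```python
from h import *
print(ctrl.hand_in())
```

```text
the job is handed in; nothing more can be done
None
```

The hitch pin is in the bar's cross hole with its shoulder home and its wire loop shut, and I handed the job in at about 20 s of the 54 s allowed. The verdict was not reported.

**What I did:** I took the grey pin from the rack and found the hole in the wrist camera, correcting for a camera offset of about 3 mm. The pin slid in without contact until its shoulder stopped at about 28 N. I opened the jaws, pushed the loop's cross wire down past its flip point with the closed fingers, and backed off.

**Last checks:**
- **Shoulder home:** pressing on the pin's top met firm resistance (about 23 N) at the expected height, within about 1 mm.
- **Loop shut:** the wrist view shows no wire beyond the bar's end, and the side view shows a leg folded down beside the bar. The cross wire itself could not be seen below the bar, so that part is inferred.
- **Robot clear:** the arm is well away from everything and the force reading is near zero.
- **Bystanders:** the arm never came near the oil bottle or the weights and they look undisturbed in the pictures. I did not measure their final positions.

**Disagreements along the way:** the top and wrist cameras differed by about 3 mm on the hole, as the offset above explains. The released pin leans slightly within the hole's play, which looked small but which I did not measure.

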